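Regrasp a paste syringe in a sloping V-block and lay it level in the bench rest

ROBOT

A 7-joint arm with a two-finger parallel gripper is mounted at the origin on the work surface. World frame = base frame: x ahead of the robot, y to its left, z up, the work surface at z = 0. Lengths are in mm, angles in rad, forces in N, time in s.
With the tool pointing down it reaches from about 400 to 850 mm from the base axis. Payload 10.4 kg.
Tool frame: the origin (TCP) lies midway between the tips of the shut fingers; the grasp point (between the pads) lies 19 mm behind it (r.grip_depth is the distance from the TCP to the grasp point, in mm); z points along the fingers, y is the line along which they close (so a half turn about z gives the same grasp; the last joint's range is limited). The gripper opens to 87 mm and grips with 3 to 60 N. Pads are 19 mm wide; open, the fingers measure 117 mm over their backs; the gripper's body (75 mm by 190 mm) begins 51 mm behind the grasp point.
Start: joints at [1.164, 0.332, -0.065, 1.46, 0.022, 1.35, -0.088], TCP at [234.052, -579.544, 222.576] pointing down, gripper open.
Joint ranges: [-2.6, 2.6], [-0.5, 2.12], [-1.47, 1.34], [0.16, 2.42], [-1.27, 4.41], [0.06, 2.06], [-2.6, 2.6]. Speed limits (rad/s): [2.22, 2.22, 2.79, 2.79, 3.14, 3.14, 3.14].

INTERFACE

Orientations are given as a unit quaternion [x, y, z, w].
In Python, from bench import r, cams, spotter gives the robot as it stands.
- The arm moves only by the shell command python3 -m creep 'ROWS' [FORCE]. ROWS is JSON, a list of rows, each an object with "claw": the opening, from -1 (shut) to 1 (fully open); "offset": the shift along the tool's x, y, z in m, a list of three; "spin": the turn about the tool's z in rad. A call has 1 to 20 rows; each row is the pose to reach, as a shift and turn from the pose commanded when the call began, along the tool's axes at that moment; what a row does not reach only later rows make up. A row lasts 1/10 s, in which the tool goes at most 50 mm and 8.59 degrees, less where a joint would pass 70% of its speed; a pose out of reach is approached as far as the arm can. A call with a gripper value outside its range is refused whole. The fingers move at their own pace and stop on an object; FORCE is the grip in N (left out, the last holds). Time passes only in rows, so rows that repeat a pose let the fingers close. It gives the time, the measured TCP pose, the force, the opening and the grip force at its end, in the units of the state.
- r.get_state(): the state, without advancing time (a new reading comes with each control period).
- cams.read_camera(name): name is "scene" or "top" or "wrist"; returns a dict with "image" (480x640x3 uint8, red, green, blue), "range_z" (480x640 float32, mm along the optical axis (not along the pixel's ray), 0 where there is no reading), "fovy" (degrees; the focal length in pixels is half the picture's height over the tangent of half this angle, whatever the lens; pixels are square), "cx", "cy" (the principal point, pixels), "distortion" ([k1, k2, p1, p2, k3] as OpenCV has them; the pictures are not rectified), "pose" (4x4, takes a point from camera to world coordinates). Camera axes: x right, y down, z forward; pixel columns grow to the right and rows downward; lengths in mm; the calibration is good to about 2 mm. A picture is of the moment at which its call begins.
- r.sign_off(): hands the job in; it is judged then, once.
Trained networks look in the newest picture that a camera, given by its name, has taken for a name from the list of things; names that differ only in an ending like _2 or _b are one class to them, and where a whole thing is asked for, a point or a joint stands for the part that bears it (a point fixed in the world has none). Each returns a list of dicts, best first, with "conf" (0 to 1); they miss things now and then, are a little off and sometimes report something else, mostly with a low value. They report only what shows in the picture. A call takes as long as a camera call. They do not tell look-alikes from the thing itself.
- spotter.look_for(camera, query): "location" ([column, row] in pixels, amid what is visible of it).
The state is a dict: "t": time; "joints": joint angles; "qvel": joint speeds; "effort": joint torques, N m; "eef_pos": TCP position; "tool_rot": TCP orientation; "force": force on the tool from outside, world axes, zero at the start; "ft_torque": the same for the moment, N m; "gripper_width": finger opening in mm; "finger_force": force on a finger pad.
Only numpy, scipy, OpenCV 4.12 (cv2) and the standard library are available. Lean on these libraries where they do the work, as an engineer would, in place of code of your own. Each camera call takes 0.05 s, during which the arm holds its last target. There are 200 camera calls.

TASK

Draw the solder-paste syringe out of the storage rack by its top end, lay it in the sloping V-block with its nose down against the foot plate, and let go of it there. Then take it again around the middle of its barrel, between the V-block's two notches, and lay it level in both notches of the low bench rest, nose towards the rest's upright end plate. Do not drop the syringe on the bench, and leave the other things on the bench and in the rack where they are.

Things in the scene. Friction and masses are not known exactly. Their poses are not given: they have to be found in the camera images.
- syringe: Paste syringe: rigid rod 170 mm long, ~0.06 kg. White barrel 24 mm in diameter from 30 to 170 mm along it, thin grey rings, grey band at its flat top end; grey nose (10 mm wide for 16 mm, then a cone) at the other. Origin: nose tip; z runs from nose to top end. Starts upright, nose down, in a rack hole, leaning <2 deg; tallest thing in the rack (top end 182 mm above bench, 52 mm above rack).
- syringe_mid (a point): Point on the syringe's axis 85 mm from the nose's tip, about its middle: the side grip goes here.
- syringe_cap (a point): Centre of the syringe's flat top end, 170 mm from the nose's tip: the end grip goes just below it.
- rack: Black storage rack fixed to the bench, 60 (x) by 190 (y) by 130 mm high, with three holes 29 mm wide, 118 mm deep, in a row along its y axis at y = -60, 0, +60 mm. Origin: centre of its underside. The syringe, a black torch and a black-handled driver stand in the holes in any order; torch and driver are lower (tops 155 and 152 mm above the bench) and stay there.
- vblock: Aluminium V-block on a dark base 150 x 70 mm, fixed to the bench. Two 90-degree V notches (8 mm thick, rims 40 mm apart and 3 mm above the rod's axis, 51 mm wide over all) hold the syringe on a line sloping 60 degrees down towards the body's +x: nose low at +x, top end high at -x. The notches open upwards and to +x. Origin: on the bench, under the middle of the base's width.
- vblock_foot (a point): Point on the foot plate (32 mm wide, square to the slope) where the seated syringe's nose tip rests, 55 mm above the bench. The notches are centred 40 mm and 116 mm up the slope from here; between them (44 to 112 mm) the syringe is free for the fingers, with the backing plate 45 mm below its axis.
- vblock_head (a point): Where the centre of the seated syringe's top end comes, 170 mm up the slope from vblock_foot, 202 mm above the bench: the line from here to vblock_foot is the seated syringe's axis. The seated syringe's top 50 mm stick out beyond the upper notch.
- rest: Low steel rest fixed to the bench, base 190 x 60 x 10 mm. Two 90-degree V notches (8 mm thick, rims 40 mm apart and 3 mm above the rod's axis) at x = -35 and +35 mm hold the syringe level along the body's x axis, its axis 60 mm above the bench. Upright end plate (50 mm wide, top 76 mm above the bench), inner face at x = +115 mm. Origin: underside, midway between the notches.
- rest_axis (a point): Point on the laid syringe's axis midway between the rest's notches, 60 mm above the bench. The syringe lies well with its nose tip 70 to 115 mm (best 85 mm) from here towards the end plate: then its barrel lies in both notches.
- torch: Bystander, to be left alone: black pocket torch, 143 mm long, 23 mm wide, standing in a rack hole; origin: centre of its lower end.
- driver: Bystander, to be left alone: driver with a black handle, 140 mm long, standing handle up in a rack hole; origin: its lower end.
- spool: Bystander, to be left alone: solder spool lying flat, 64 mm wide, 28 mm high; origin: centre of its underside.
- drive: Bystander, to be left alone: disk drive, 100 x 70 x 9 mm, lying flat; origin: centre of its underside.
- jar: Bystander, to be left alone: small white jar, 48 mm wide, 45 mm high; origin: centre of its underside.
- flask: Bystander, to be left alone: small clear bottle with a steel cap, 48 mm wide, 85 mm high; origin: centre of its underside.
- board: Bystander, to be left alone: green circuit board, 130 x 90 x 4 mm, lying flat; origin: centre of its underside.
- tin: Bystander, to be left alone: small round steel tin, 44 mm wide, 28 mm high; origin: centre of its underside.
- screwdriver: Bystander, to be left alone: green-handled screwdriver, 150 mm long, lying on the mat; origin: on the bench under it.
There are look-alikes about, which are no part of the job. Leave any yellow look-alike of the rest alone. What is shaped like the syringe but blue is not meant.

How it is judged (in metres and radians):
On the way, in this order (a step that is already met when the one before it is completed fails the run):
1. the syringe rests in the V-block, nose at the foot plate, let go (distance between syringe and vblock_foot below 0.015 m and distance between syringe_cap and vblock_head below 0.018 m and contact force between the fingers and syringe below 0.05 N and linear speed of syringe below 0.03 m/s and angular speed of syringe below 0.3 rad/s), for 0.2 s.
2. the syringe is held around its middle (within 35 mm), lifted at least 30 mm out of the V-block (distance between the grasp point and syringe_mid below 0.035 m and contact force between the fingers and syringe above 0.5 N and distance between syringe and vblock_foot above 0.03 m and contact force between syringe and vblock below 0.05 N), for 0.1 s.
At the end, for the whole second after the job is handed in: The syringe lies level in both notches of the rest, let go and at rest: nose tip 68 to 118 mm from rest_axis towards the end plate, both ends within 10 mm sideways and in height of the rest's axis line, direction within 0.1 rad of it (x of syringe in the frame of rest_axis between 0.068 and 0.118 m and y of syringe in the frame of rest_axis between -0.01 and 0.01 m and z of syringe in the frame of rest_axis between -0.01 and 0.01 m and y of syringe_cap in the frame of rest_axis between -0.01 and 0.01 m and z of syringe_cap in the frame of rest_axis between -0.01 and 0.01 m and angle between the z axis of syringe and the x axis of rest, either way round below 0.1 rad and contact force between the fingers and syringe below 0.05 N and linear speed of syringe below 0.03 m/s and angular speed of syringe below 0.3 rad/s); the robot touches nothing.
It fails at once if the syringe is dropped onto the bench (its middle lower than 35 mm above the bench) (height (world z) of syringe_mid below 0.035 m).
It fails at once if another thing on the bench or in the rack is moved by more than 30 mm (distance of any of torch, driver, spool, drive, jar, flask, board, screwdriver, tin from where it was at the start of the episode above 0.03 m).
It also fails if it takes over 67 s, if anything falls off the work surface, if the arm or the gripper's body presses on something with over 40 N, if the wrist force passes 120 N, or if a joint passes its speed limit or range.

## Working session

There is one attempt and no reset: what is moved stays moved. The work goes in short steps, Python scripts to look and compute and a shell command to move; the robot and the scene stay as the last step left them, time stands still between calls to the robot, and variables do not carry over. Pictures are saved under pics/ and viewed, at most 10 in all, crops included, and the job is handed in when it is done.

```bash
ls; mkdir -p pics
cat > h.py <<'E'
import numpy as np, cv2
from bench import r, cams, spotter
from scipy.spatial.transform import Rotation as R
def cam(n):
    d=cams.read_camera(n); d['image']=np.asarray(d['image']); d['range_z']=np.asarray(d['range_z'])
    f=240/np.tan(np.radians(d['fovy'])/2)
    d['K']=np.array([[f,0,d['cx']],[0,f,d['cy']],[0,0,1]]); d['D']=np.array(d['distortion'],float); d['pose']=np.array(d['pose'])
    np.save(f'{n}.npy',d,allow_pickle=True); return d
def load(n): return np.load(f'{n}.npy',allow_pickle=True).item()
def cloud(d):
    v,u=np.mgrid[:480,:640]
    p=cv2.undistortPoints(np.stack([u,v],-1).reshape(-1,1,2).astype(float),d['K'],d['D']).reshape(480,640,2)
    z=d['range_z'][...,None]; P=np.concatenate([p*z,z],-1)@d['pose'][:3,:3].T+d['pose'][:3,3]
    P[d['range_z']<=0]=np.nan; return P
def save(img,n): cv2.imwrite(f'pics/{n}.png',np.ascontiguousarray(img[...,::-1]))
E
python3 - <<'E'
from h import *
for n in ['scene','top']:
    d=cam(n); save(d['image'],n+'0'); print(n,d['fovy'],d['distortion'],d['pose'].round(2).tolist())
    P=cloud(d)
    for q in ['syringe','rack','vblock','rest','torch','driver','flask','jar']:
        for x in spotter.look_for(n,q)[:3]:
            c,w=np.round(x['location']).astype(int); print(q,round(x['conf'],2),c,w,P[w,c].round(0))
print(r.get_state())
E
```

```text
pics
scene 44.6399721060452 [-0.08174831  0.          0.          0.          0.        ] [[-0.89, 0.37, -0.28, 994.34], [0.46, 0.72, -0.52, 667.53], [0.01, -0.59, -0.81, 1325.9], [0.0, 0.0, 0.0, 1.0]]
syringe 0.55 304 248 [ 622. -101.  142.]
syringe 0.53 344 232 [523. -76. 179.]
rack 0.9 352 278 [553.  22. 125.]
vblock 0.6 437 369 [481. 303.  70.]
rest 0.85 315 200 [ 471. -331.    6.]
rest 0.63 303 132 [ 370. -610.    3.]
rest 0.37 346 232 [520. -71. 182.]
torch 0.49 355 255 [523. -18. 152.]
driver 0.66 362 276 [538.  43. 152.]
flask 0.94 352 435 [730. 344.  63.]
jar 0.92 409 311 [441. 129.  38.]
jar 0.74 347 233 [516. -73. 174.]
jar 0.48 322 383 [725. 194.  29.]
top 54.075840922711386 [-0.02364361  0.          0.          0.          0.        ] [[0.03, -0.99, 0.12, 403.62], [-1.0, -0.03, -0.02, -83.47], [0.02, -0.12, -0.99, 1407.96], [0.0, 0.0, 0.0, 1.0]]
syringe 0.45 325 228 [ 615. -108.  167.]
vblock 0.95 187 280 [470. 277.  72.]
vblock 0.58 290 264 [516. -17. 155.]
rest 0.64 484 320 [ 379. -590.   11.]
rest 0.63 398 289 [ 464. -333.   10.]
driver 0.54 275 259 [531.  25. 134.]
jar 0.46 247 292 [442. 109.  47.]
{'t': 0.9, 'joints': array([ 1.16442064,  0.33217982, -0.06469707,  1.46010756,  0.02157099,
        1.34985621, -0.08851164]), 'qvel': array([-2.74601140e-03,  2.40074110e-06, -8.22567966e-04, -2.79731187e-04,
        1.50461064e-03, -6.23239885e-05,  1.07412352e-03]), 'effort': array([-3.04344258e-04, -6.23034453e+01,  2.45771284e-02, -3.90119505e+01,
       -6.10070326e-02,  3.15047102e-02, -3.84497426e-06]), 'eef_pos': array([ 234.05329374, -579.55661272,  222.58450583]), 'tool_rot': array([9.81647602e-01, 1.90703905e-01, 3.80041473e-05, 6.40183910e-05]), 'force': array([-0.33024622, -0.66795191,  0.37795686]), 'ft_torque': array([-0.03055355, -0.00799531, -0.00575783]), 'finger_force': 0.0, 'gripper_width': 87.02232117008874}
```

View pics/scene0.png

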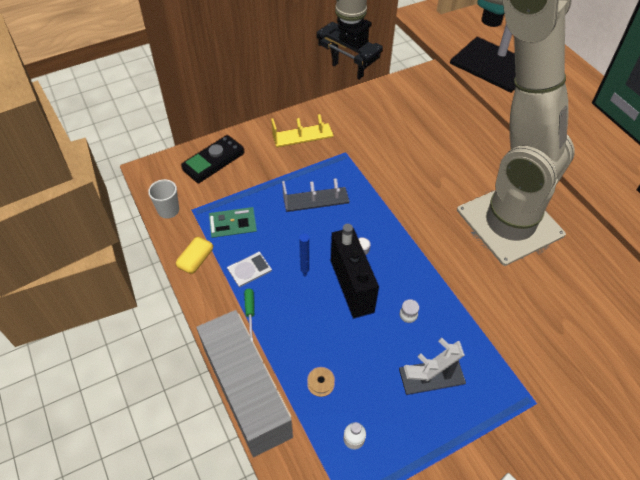

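View pics/top0.png

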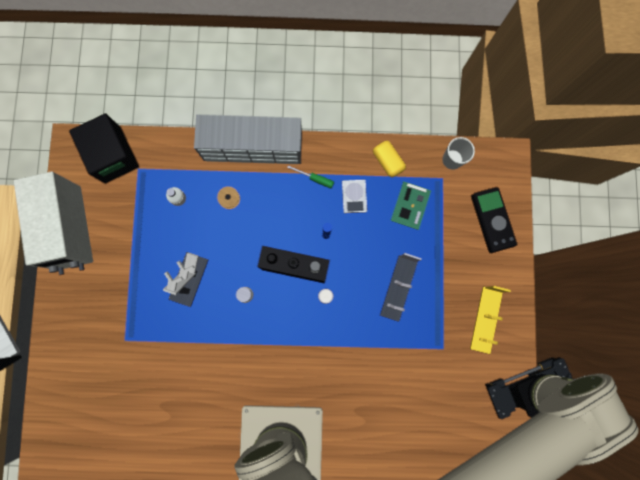

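The scene picture shows these candidates for the syringe:
- White/grey-topped rod in the rack at (347,232). It is the tallest thing in the rack, so I choose it.
- Blue look-alike at (304,255), rejected.
- White jars/lids at (409,311) and (364,244), rejected.

For the rest, I take the grey one at (315,198) and leave the yellow one at (303,132). The V-block is at (435,368).

Next come a close crop and measurements.

```bash
cat > m.py <<'E'
from h import *
a=load('scene'); t=load('top')
c=np.hstack([cv2.resize(a['image'][215:325,320:390],None,fx=5,fy=5,interpolation=cv2.INTER_CUBIC),
 cv2.resize(a['image'][330:400,390:474],None,fx=5,fy=5,interpolation=cv2.INTER_CUBIC)[:550] if 0 else cv2.resize(a['image'][330:400,394:470],(420,550)) ])
save(c,'crop')
Ps,Pt=cloud(a),cloud(t)
for n,P in (('scene',Ps),('top',Pt)):
    Q=P.reshape(-1,3); Q=Q[~np.isnan(Q[:,0])]
    rk=Q[(abs(Q[:,0]-530)<90)&(abs(Q[:,1]+15)<120)]
    T=rk[(rk[:,2]>122)&(rk[:,2]<138)]
    print(n,'rack',cv2.minAreaRect(T[:,:2].astype(np.float32)),np.median(T[:,2]))
    S=rk[(rk[:,2]>165)]; print('syr',len(S),S[:,:2].min(0),S[:,:2].max(0),S.mean(0),np.percentile(S[:,2],[50,90,99]))
    S=S[S[:,2]>177]; print('cap',len(S),S.mean(0),np.median(S,0))
    for nm,x0,y0,dx in (('rest',465,-332,110),):
        q=Q[(abs(Q[:,0]-x0)<dx)&(abs(Q[:,1]-y0)<120)]
        b=q[(q[:,2]>6)&(q[:,2]<14)]; print(nm,cv2.minAreaRect(b[:,:2].astype(np.float32)),len(b))
        for lo in (25,55,68):
            e=q[q[:,2]>lo]; print(lo,len(e),e[np.argsort(e[:,1])][::max(1,len(e)//14)].round(0).tolist())
E
python3 m.py
```

```text
scene rack ((558.759521484375, -27.485740661621094), (194.89764404296875, 141.24249267578125), 81.64998626708984) 129.58805037473996
syr 142 [ 501.1631016  -126.92236358] [619.71301978 -69.16038579] [543.13114201 -89.37889249 176.23535664] [176.75187268 184.33799227 186.83199066]
cap 69 [512.50795298 -81.78291269 182.29847165] [512.28371969 -81.97701491 182.16932319]
rest ((464.7983093261719, -331.89410400390625), (219.09478759765625, 239.21609497070312), 0.008331980556249619) 922
25 181 [[550.0, -389.0, 33.0], [555.0, -376.0, 70.0], [558.0, -362.0, 77.0], [556.0, -353.0, 73.0], [476.0, -348.0, 58.0], [564.0, -344.0, 64.0], [479.0, -341.0, 49.0], [408.0, -338.0, 50.0], [481.0, -336.0, 42.0], [405.0, -332.0, 59.0], [410.0, -327.0, 54.0], [411.0, -324.0, 27.0], [410.0, -321.0, 43.0], [416.0, -310.0, 52.0], [419.0, -305.0, 45.0], [416.0, -294.0, 64.0]]
55 78 [[546.0, -387.0, 72.0], [553.0, -380.0, 62.0], [552.0, -374.0, 75.0], [558.0, -364.0, 58.0], [473.0, -359.0, 58.0], [558.0, -356.0, 79.0], [470.0, -352.0, 56.0], [476.0, -348.0, 58.0], [564.0, -344.0, 64.0], [565.0, -342.0, 75.0], [
[... 1413 characters left out ...]
0], [474.0, -356.0, 59.0], [468.0, -353.0, 61.0], [477.0, -350.0, 59.0], [474.0, -344.0, 58.0], [402.0, -339.0, 60.0], [408.0, -335.0, 62.0], [411.0, -328.0, 57.0], [485.0, -318.0, 58.0], [481.0, -312.0, 62.0], [416.0, -299.0, 57.0], [421.0, -293.0, 60.0]]
68 37 [[551.0, -384.0, 76.0], [551.0, -381.0, 74.0], [548.0, -378.0, 77.0], [554.0, -376.0, 73.0], [554.0, -372.0, 74.0], [551.0, -370.0, 71.0], [551.0, -368.0, 71.0], [552.0, -365.0, 68.0], [554.0, -364.0, 74.0], [554.0, -361.0, 73.0], [559.0, -358.0, 74.0], [559.0, -355.0, 77.0], [556.0, -352.0, 74.0], [559.0, -349.0, 75.0], [556.0, -347.0, 72.0], [562.0, -346.0, 74.0], [561.0, -343.0, 78.0], [564.0, -340.0, 77.0], [564.0, -337.0, 77.0]]
```

View pics/crop.png

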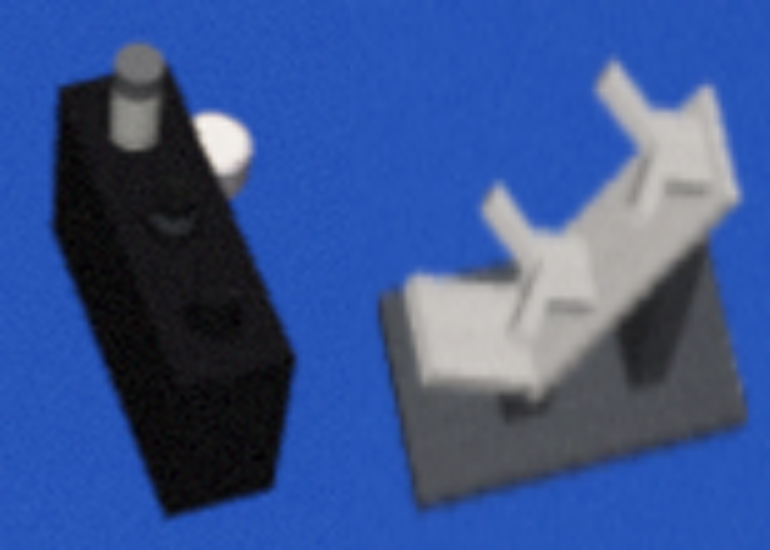

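The crop confirms the choice. The left half shows an upright rod with a grey cap and white barrel, the tallest in the rack. The right half shows the V-block with its foot low on the far side and its head near the robot. Now I fit the poses with small box models.

```bash
cat > fit.py <<'E'
from h import *
from scipy.optimize import least_squares
def box(P,c,hs,Rm=np.eye(3)):
    q=abs((P-c)@Rm)-hs
    return np.linalg.norm(np.maximum(q,0),axis=1)+np.minimum(q.max(1),0)
def arms(P,o,Rm):  # notch plate, columns of Rm: along rod, lateral, normal ; o on axis
    L=(P-o)@Rm; out=[]
    for s in (1,-1):
        d=np.array([0,s,1])/2**.5; nn=np.array([0,s,-1])/2**.5  # arm direction, outward (under) normal
        # inner face from V bottom (0,0,-17) to rim (0,20,3)
        c=np.array([0,0,-17.])+d*14.1+nn*2
        B=np.stack([[1,0,0],d,nn],1); out.append(box(L,c,np.array([4,14.1,2.]),B))
    return out
def sdf_rest(P,p):
    c,s=np.cos(p[2]),np.sin(p[2]); Rz=np.array([[c,-s,0],[s,c,0],[0,0,1]])
    L=(P-[p[0],p[1],0])@Rz; out=[box(L,[p[3],0,5],[95,30,5]),box(L,[118,0,40],[3,25,36])]
    for x in (-35,35): out+=arms(L,np.array([x,0,60.]),np.eye(3))
    return np.min(out,0)
def sdf_vb(P,p):  # p: foot x,y,yaw, base centre offset
    c,s=np.cos(p[2]),np.sin(p[2]); Rz=np.array([[c,-s,0],[s,c,0],[0,0,1]])
    L=(P-[p[0],p[1],0])@Rz; u=np.array([-.5,0,3**.5/2]); n=np.array([3**.5/2,0,.5]); B=np.stack([u,[0,1,0],n],1)
    f=np.array([0,0,55.]); M=(L-f)@B
    out=[box(L,[p[3],0,p[4]/2],[75,35,p[4]/2])]
    for q in (40,116): out+=arms(L,f+q*u,B)
    out.append(box(M,[60,0,-48],[62,16,3])); out.append(box(M,[-3,0,-17],[3,16,32]))
    return np.min(out,0)
def sdf_rack(P,p):
    c,s=np.cos(p[2]),np.sin(p[2]); Rz=np.array([[c,-s,0],[s,c,0],[0,0,1]])
    return box((P-[p[0],p[1],0])@Rz,[0,0,65],[30,95,65])
def fit(f,Q,p0):
    b=None
    for d in (-.1,0,.1):
        q0=np.array(p0,float); q0[2]+=d
        o=least_squares(lambda p:f(Q,p),q0,loss='soft_l1',f_scale=2.,x_scale=[5,5,.05,5,1][:len(p0)])
        if b is None or o.cost<b.cost: b=o
    return b.x,np.median(abs(f(Q,b.x)))
if __name__=='__main__':
    for n in ('scene','top'):
        d=load(n); P=cloud(d); I=d['image'].astype(int); blue=(I[...,2]-I[...,0]>60)
        ok=~np.isnan(P[...,0])&~blue; Q=P[ok]
        def sel(x,y,w,z): return Q[(np.hypot(Q[:,0]-x,Q[:,1]-y)<w)&(Q[:,2]>z)&(Q[:,2]<200)]
        print(n,'rest',*fit(sdf_rest,sel(465,-335,125,5),[440,-331,-.3,10]))
        k=sel(480,290,110,5)
        print(n,'vb',k[k[:,2]>140].mean(0).round(0),*fit(sdf_vb,k,[510,290,-.3,-20,8]))
        k=sel(530,-20,115,5); k=k[(k[:,2]<134)]
        print(n,'rack',*fit(sdf_rack,k,[528,-20,-.15]))
        S=sel(512,-82,35,140); 
        o=least_squares(lambda p:np.hypot(S[S[:,2]<178][:,0]-p[0],S[S[:,2]<178][:,1]-p[1])-12,[512,-82],loss='soft_l1'); t=S[S[:,2]>178]
        print(n,'syr',len(S),o.x,t.mean(0),(t.max(0)+t.min(0))/2)
E
python3 fit.py
```

```text
scene rest [ 4.43624834e+02 -3.24690920e+02 -3.05312491e-01  1.71734981e+01] 1.720781711632526
scene vb [461. 297. 150.] [ 5.30881912e+02  2.75589252e+02 -3.01220193e-01 -5.77043398e+01
  1.06228826e+01] 1.7805491557473623
scene rack [ 5.21774510e+02 -2.37682092e+01 -1.78693252e-01] 0.9351979905977341
scene syr 154 [511.27999069 -83.12095495] [511.9520425  -81.16479441 182.32512049] [512.40155973 -82.18893381 182.70727162]
top rest [ 4.43846773e+02 -3.25893268e+02 -2.96992009e-01  1.68611820e+01] 1.6211853354698178
top vb [460. 296. 150.] [ 5.32023735e+02  2.72874737e+02 -3.05412225e-01 -5.51818219e+01
  1.10492416e+01] 1.913054304763746
top rack [ 5.22189501e+02 -2.67025769e+01 -1.80777367e-01] 1.4486504757035163
top syr 78 [511.42776703 -84.75392775] [511.11635766 -84.5596122  183.23250288] [511.65860953 -83.91143068 183.7645192 ]
```

```bash
cat > go.py <<'E'
import sys; from h import *
def off(x,y,z,a=None):
    s=r.get_state(); M=R.from_quat(s['tool_rot']); d=M.inv().apply(np.array([x,y,z])-s['eef_pos'])/1000
    X=M.as_matrix()[:,0]; yaw=np.arctan2(X[1],X[0]); sp=0 if a is None else -((a-yaw+np.pi)%(2*np.pi)-np.pi)
    print('offset',d.round(4).tolist(),'spin',round(sp,3),'yaw',round(yaw,3),'t',s['t'],'tilt',M.as_matrix()[:,2].round(3))
if __name__=='__main__': off(*map(float,sys.argv[1:]))
E
python3 go.py 511.5 -83.5 250 1.391
python3 -m creep '[{"claw":1,"offset":[0.443,-0.356,-0.027],"spin":-1.007},{"claw":1,"offset":[0.443,-0.356,-0.027],"spin":-1.007},{"claw":1,"offset":[0.443,-0.356,-0.027],"spin":-1.007},{"claw":1,"offset":[0.443,-0.356,-0.027],"spin":-1.007},{"claw":1,"offset":[0.443,-0.356,-0.027],"spin":-1.007},{"claw":1,"offset":[0.443,-0.356,-0.027],"spin":-1.007},{"claw":1,"offset":[0.443,-0.356,-0.027],"spin":-1.007},{"claw":1,"offset":[0.443,-0.356,-0.027],"spin":-1.007},{"claw":1,"offset":[0.443,-0.356,-0.027],"spin":-1.007},{"claw":1,"offset":[0.443,-0.356,-0.027],"spin":-1.007},{"claw":1,"offset":[0.443,-0.356,-0.027],"spin":-1.007},{"claw":1,"offset":[0.443,-0.356,-0.027],"spin":-1.007},{"claw":1,"offset":[0.443,-0.356,-0.027],"spin":-1.007},{"claw":1,"offset":[0.443,-0.356,-0.027],"spin":-1.007},{"claw":1,"offset":[0.443,-0.356,-0.027],"spin":-1.007},{"claw":1,"offset":[0.443,-0.356,-0.027],"spin":-1.007},{"claw":1,"offset":[0.443,-0.356,-0.027],"spin":-1.007},{"claw":1,"offset":[0.443,-0.356,-0.027],"spin":-1.007}]'
cat > w.py <<'E'
from go import *
d=cam('wrist'); save(d['image'],'w%d'%int(r.get_state()['t']*10)); P=cloud(d); print(d['pose'].round(2).tolist())
Q=P.reshape(-1,3); S=Q[(np.hypot(Q[:,0]-511,Q[:,1]+83)<22)&(Q[:,2]>140)&(Q[:,2]<200)]
t=S[S[:,2]>177]; print(len(S),len(t),t.mean(0),(t.max(0)+t.min(0))/2,t.max(0)-t.min(0))
print(r.get_state()['joints'].round(2))
E
python3 w.py; python3 go.py 511.5 -83.5 145 1.391
```

```text
offset [0.443, -0.3561, -0.0274] spin -1.007 yaw 0.384 t 0.9 tilt [ 0. -0. -1.]
t: 2.7
eef_pos: [511.4, -84.1, 249.6]
tool_rot: [0.768, 0.64, -0.0, 0.0]
force: [0.0, 0.3, 0.4]
gripper_width: 87.0
finger_force: 0.0
[[0.98, -0.17, -0.05, 526.46], [-0.18, -0.94, -0.29, -3.37], [-0.0, 0.3, -0.95, 412.18], [0.0, 0.0, 0.0, 1.0]]
1891 1397 [510.46132969 -82.06026768 182.43332284] [510.27009353 -82.95177823 181.08751148] [24.65043512 25.59163986  8.08336418]
[ 0.63  0.13 -0.6   1.67  0.07  1.36 -0.16]
offset [0.0005, 0.0, 0.1046] spin -0.001 yaw 1.39 t 2.75 tilt [ 0. -0. -1.]
```

```bash
python3 -m creep '[{"claw":1,"offset":[0.001,0,0.03],"spin":0},{"claw":1,"offset":[0.001,0,0.06],"spin":0},{"claw":1,"offset":[0.001,0,0.09],"spin":0},{"claw":1,"offset":[0.001,0,0.105],"spin":0},{"claw":1,"offset":[0.001,0,0.105],"spin":0},{"claw":-1,"offset":[0.001,0,0.105],"spin":0},{"claw":-1,"offset":[0.001,0,0.105],"spin":0},{"claw":-1,"offset":[0.001,0,0.105],"spin":0},{"claw":-1,"offset":[0.001,0,0.105],"spin":0},{"claw":-1,"offset":[0.001,0,0.105],"spin":0},{"claw":-1,"offset":[0.001,0,0.105],"spin":0},{"claw":-1,"offset":[0.001,0,0.105],"spin":0},{"claw":-1,"offset":[0.001,0,0.105],"spin":0}]' 12
python3 -m creep '[{"claw":-1,"offset":[0,0,-0.02],"spin":0},{"claw":-1,"offset":[0,0,-0.05],"spin":0},{"claw":-1,"offset":[0,0,-0.08],"spin":0},{"claw":-1,"offset":[0,0,-0.11],"spin":0},{"claw":-1,"offset":[0,0,-0.14],"spin":0},{"claw":-1,"offset":[0,0,-0.17],"spin":0},{"claw":-1,"offset":[0,0,-0.2],"spin":0},{"claw":-1,"offset":[0,0,-0.22],"spin":0},{"claw":-1,"offset":[0,0,-0.22],"spin":0}]'
python3 go.py 531.5 274 420 2.839
```

```text
t: 4.05
eef_pos: [511.7, -82.6, 144.6]
tool_rot: [0.768, 0.641, 0.0, 0.0]
force: [0.5, 0.1, 0.5]
gripper_width: 30.9
finger_force: 0.0
t: 4.95
eef_pos: [512.6, -82.4, 367.3]
tool_rot: [0.768, 0.641, 0.001, 0.002]
force: [-0.4, -0.8, -0.9]
gripper_width: 24.3
finger_force: 12.0
offset [0.354, -0.0449, -0.053] spin -1.448 yaw 1.391 t 4.95 tilt [ 0.004 -0.001 -1.   ]
```

```bash
cat > s.py <<'E'
from go import *
import sys
n=sys.argv[1]; d=cam(n); P=cloud(d); s=r.get_state(); g=s['eef_pos']+[0,0,19]
save(d['image'],n+'%d'%int(s['t']*100))
Q=P.reshape(-1,3); I=d['image'].reshape(-1,3).astype(int); T=R.from_quat(s['tool_rot']).as_matrix()
L=(Q-g)@T
k=(abs(L[:,1])<14)&(abs(L[:,0])<60)&(L[:,2]>-45)&(L[:,2]<190)
for z in range(-40,190,10):
    m=k&(L[:,2]>z)&(L[:,2]<=z+10)
    if m.sum()>2: print(z+5,m.sum(),L[m].mean(0).round(1),I[m].mean(0).round(0))
E
python3 s.py wrist; echo; python3 s.py scene
```

```text
-35 272 [ -5.5  -3.6 -32.4] [75. 77. 90.]
-25 228 [  6.8  -2.2 -24.5] [43. 45. 56.]
-15 177 [  8.5  -3.4 -14.5] [40. 38. 41.]
-5 2712 [ 4.4  0.4 -5.1] [155. 152. 157.]
5 733 [ 9.8 -0.   5. ] [86. 84. 88.]
15 527 [ 9.5  0.2 15.1] [145. 145. 151.]
25 423 [ 9.6  0.9 24.9] [179. 177. 178.]
35 352 [ 9.6  0.8 34.9] [180. 177. 178.]
45 315 [ 9.5  1.  44.7] [173. 171. 174.]
55 269 [ 9.6  1.1 54.8] [180. 177. 178.]
65 243 [ 9.5  0.9 64.7] [172. 171. 174.]
75 212 [ 9.6  1.2 74.9] [179. 177. 178.]
85 188 [ 9.5  1.3 84.9] [172. 171. 174.]
95 168 [ 9.5  1.  94.9] [178. 176. 179.]
105 152 [  9.5   0.9 104.9] [172. 171. 175.]
115 124 [  9.7   1.3 114.8] [179. 177. 177.]
125 124 [  9.5   1.4 124.8] [177. 174. 174.]
135 50 [  9.7   1.1 132.4] [164. 161. 159.]
165 4 [  4.7   1.7 163.8] [140. 137. 137.]

-35 3 [ 10.5 -10.7 -34.9] [26. 27. 28.]
-25 14 [  5.5 -11.5 -24.2] [22. 20. 19.]
-15 12 [  4.3  -5.4 -15.1] [30. 29. 32.]
-5 85 [ 2.1 -1.6 -4.3] [92. 93. 98.]
5 35 [ 9.2 -0.6  4.6] [57. 57. 58.]
15 37 [ 9.3  1.  14.5] [96. 97. 99.]
25 28 [ 8.8  3.8 25.4] [128. 130. 131.]
35 32 [ 9.   3.4 35.2] [133. 134. 133.]
45 27 [ 8.6  5.3 44.5] [126. 126. 126.]
55 33 [ 8.2  5.9 54.5] [132. 132. 129.]
65 35 [ 8.2  4.3 65.2] [125. 126. 125.]
75 25 [ 9.1  4.7 74.8] [133. 133. 131.]
85 28 [ 8.4  6.  84.7] [130. 129. 126.]
95 26 [ 9.2  3.7 94.9] [131. 132. 130.]
105 31 [  7.8   5.7 104.8] [123. 124. 125.]
115 27 [  8.1   4.9 115.3] [131. 133. 136.]
125 26 [  8.3   6.2 124.8] [132. 134. 136.]
135 19 [  8.6   4.3 133.2] [111. 115. 126.]
145 9 [  5.4   5.6 145.9] [57. 67. 94.]
155 9 [  4.6   4.8 156.1] [59. 69. 94.]
165 4 [  4.2   4.1 163. ] [ 51.  72. 124.]
```

```bash
python3 -m creep '[{"claw":-1,"offset":[0.05,-0.006,0],"spin":-0.15},{"claw":-1,"offset":[0.09,-0.011,0],"spin":-0.3},{"claw":-1,"offset":[0.13,-0.016,0],"spin":-0.45},{"claw":-1,"offset":[0.17,-0.021,0],"spin":-0.6},{"claw":-1,"offset":[0.21,-0.026,0],"spin":-0.75},{"claw":-1,"offset":[0.25,-0.031,0],"spin":-0.9},{"claw":-1,"offset":[0.29,-0.036,0],"spin":-1.05},{"claw":-1,"offset":[0.32,-0.041,0],"spin":-1.2},{"claw":-1,"offset":[0.345,-0.044,0],"spin":-1.35},{"claw":-1,"offset":[0.354,-0.045,0],"spin":-1.448},{"claw":-1,"offset":[0.354,-0.045,0],"spin":-1.448},{"claw":-1,"offset":[0.354,-0.045,0],"spin":-1.448},{"claw":-1,"offset":[0.354,-0.045,0],"spin":-1.448}]'
python3 s.py wrist | sed -n '4p;8p;18,25p'
python3 - <<'E'
from fit import *
d=load('wrist'); P=cloud(d); I=d['image'].astype(int); blue=(I[...,2]-I[...,0]>60)
Q=P[~np.isnan(P[...,0])&~blue]; s=r.get_state()
Q=Q[(np.hypot(Q[:,0]-485,Q[:,1]-288)<125)&(Q[:,2]>5)&(Q[:,2]<190)&(np.hypot(Q[:,0]-s['eef_pos'][0],Q[:,1]-s['eef_pos'][1])>18)]
Q=Q[::5]; print(len(Q),*fit(sdf_vb,Q,[531,274,-.3,-56,11])); print(s['joints'].round(2))
E
python3 go.py 531.5 274 240 2.839; ls pics
```

```text
t: 6.35
eef_pos: [531.1, 272.6, 364.1]
tool_rot: [0.153, 0.988, -0.0, -0.0]
force: [-0.7, -1.0, 0.5]
gripper_width: 23.7
finger_force: 12.0
-5 2591 [ 3.7  0.1 -3.4] [158. 155. 161.]
35 359 [ 9.2  0.3 34.9] [154. 152. 154.]
135 69 [9.400e+00 1.000e-01 1.334e+02] [144. 152. 179.]
165 5 [  4.4   0.5 166.2] [119. 140. 202.]
1253 [ 5.31862434e+02  2.74865576e+02 -3.01063526e-01 -5.76794554e+01
  1.04390050e+01] 0.9414931861314653
[ 0.14  0.38 -0.97  1.25  0.31  1.67  0.51]
offset [0.0001, 0.0015, 0.1243] spin -0.004 yaw 2.835 t 6.4 tilt [ 0.    -0.001 -1.   ]
crop.png
scene0.png
scene505.png
top0.png
w27.png
wrist500.png
wrist640.png
```

```bash
python3 -m creep '[{"claw":-1,"offset":[0,0.002,0.04],"spin":-0.004},{"claw":-1,"offset":[0,0.002,0.08],"spin":-0.004},{"claw":-1,"offset":[0,0.002,0.11],"spin":-0.004},{"claw":-1,"offset":[0,0.002,0.135],"spin":-0.004},{"claw":-1,"offset":[0,0.002,0.15],"spin":-0.004},{"claw":-1,"offset":[0,0.002,0.157],"spin":-0.004},{"claw":-1,"offset":[0,0.002,0.157],"spin":-0.004},{"claw":-1,"offset":[0,0.002,0.157],"spin":-0.004}]' 8
python3 s.py wrist | sed -n '4p;8p;18,25p'; python3 go.py 531.8 274.5 203 2.84
```

```text
t: 7.2
eef_pos: [531.9, 276.0, 208.7]
tool_rot: [0.149, 0.989, 0.0, 0.001]
force: [0.1, 0.4, 0.2]
gripper_width: 23.5
finger_force: 8.0
-5 2594 [ 3.7 -0.  -3.5] [154. 151. 157.]
35 378 [ 9.3  0.1 34.8] [149. 148. 149.]
135 253 [ 22.6   2.4 137. ] [225. 222. 222.]
145 959 [ 38.1  -1.2 145. ] [248. 246. 246.]
155 515 [ 53.6  -1.5 153.2] [251. 249. 249.]
165 37 [  5.7  -5.1 168.1] [229. 226. 229.]
175 651 [7.30e+00 1.00e-01 1.76e+02] [249. 247. 247.]
185 363 [ 18.5   0.  182.9] [250. 248. 248.]
offset [-0.0004, -0.0015, 0.0058] spin 0.003 yaw 2.843 t 7.25 tilt [ 0.002  0.001 -1.   ]
```

```bash
python3 -m creep '[{"claw":-1,"offset":[0,0,0.002],"spin":0},{"claw":-1,"offset":[0,0,0.004],"spin":0},{"claw":-1,"offset":[0,0,0.005],"spin":0},{"claw":-1,"offset":[0,0,0.005],"spin":0}]'; python3 go.py 531.8 274.5 202 2.84
```

```text
t: 7.65
eef_pos: [532.2, 276.5, 204.2]
tool_rot: [0.149, 0.989, 0.001, 0.001]
force: [-0.4, 0.1, 8.8]
gripper_width: 23.9
finger_force: 8.0
offset [-0.0002, -0.002, 0.0022] spin 0.003 yaw 2.843 t 7.65 tilt [ 0.003  0.001 -1.   ]
```

```bash
python3 -m creep '[{"claw":-1,"offset":[0.007,-0.001,-0.001],"spin":0},{"claw":-1,"offset":[0.0146,-0.002,-0.0004],"spin":0},{"claw":-1,"offset":[0.022,-0.002,0.0005],"spin":0},{"claw":-1,"offset":[0.029,-0.002,0.0016],"spin":0},{"claw":-1,"offset":[0.036,-0.002,0.003],"spin":0},{"claw":-1,"offset":[0.0435,-0.002,0.0047],"spin":0},{"claw":-1,"offset":[0.0435,-0.002,0.0047],"spin":0}]'
python3 s.py wrist | sed -n '1,25p'; python3 go.py 531.8 274.5 202 2.84
```

```text
t: 8.35
eef_pos: [488.0, 287.0, 197.6]
tool_rot: [0.148, 0.989, -0.0, -0.0]
force: [0.3, 0.7, -1.0]
gripper_width: 24.0
finger_force: 8.0
-35 216 [ -4.9  -1.6 -30.6] [75. 76. 88.]
-25 229 [  3.4  -0.6 -25. ] [46. 51. 65.]
-15 169 [  9.9  -1.5 -16.1] [32. 32. 35.]
-5 2815 [ 4.9  0.1 -3.1] [171. 168. 174.]
5 469 [10.4 -0.   4.7] [73. 72. 77.]
15 322 [ 8.7 -0.1 14.5] [70. 75. 91.]
25 198 [ 6.3  0.5 24.9] [135. 133. 136.]
35 170 [ 4.   0.6 34.9] [138. 136. 138.]
45 155 [ 1.5  0.7 44.9] [140. 139. 144.]
55 165 [ 4.6 -2.  56.2] [169. 167. 168.]
65 1533 [25.2  0.5 65.6] [239. 237. 237.]
75 2164 [45.7  1.1 75.4] [246. 244. 244.]
85 196 [24.5 -2.1 83.8] [195. 192. 193.]
95 127 [11.8 -3.3 94.9] [179. 175. 175.]
105 108 [  6.2  -3.9 104.8] [180. 176. 176.]
115 81 [  0.9  -3.4 114.8] [174. 170. 170.]
125 333 [-13.4  -2.2 127.3] [232. 229. 229.]
135 790 [ -4.6   1.2 134.1] [246. 244. 244.]
145 77 [ 41.9  -2.4 144.1] [154. 151. 153.]
155 66 [ 54.1   0.7 154.9] [72. 73. 77.]
165 62 [ 19.7  -3.3 165.7] [130. 129. 133.]
175 129 [ -2.2  -2.8 173.4] [193. 191. 192.]
185 36 [ 55.5   0.3 183.1] [64. 65. 70.]
offset [-0.0448, 0.001, -0.0043] spin 0.004 yaw 2.844 t 8.4 tilt [-0.    -0.001 -1.   ]
```

```bash
python3 -m creep '[{"claw":-1,"offset":[0.007,0,0.002],"spin":0},{"claw":-1,"offset":[0.014,0.001,0.0043],"spin":0},{"claw":-1,"offset":[0.021,0.001,0.007],"spin":0},{"claw":-1,"offset":[0.0275,0.001,0.010],"spin":0},{"claw":-1,"offset":[0.034,0.001,0.0135],"spin":0},{"claw":-1,"offset":[0.04,0.001,0.017],"spin":0},{"claw":-1,"offset":[0.041,0.001,0.019],"spin":0},{"claw":-1,"offset":[0.041,0.001,0.019],"spin":0}]'
python3 s.py wrist | sed -n '4,12p'
cat > v.py <<'E'
from go import *
F=np.array([531.8,274.5,55]);e=np.array([.9547,-.2975,0]);u=-.5*e+np.array([0,0,.866]);n=.866*e+np.array([0,0,.5]);y=np.cross(n,u)
s=r.get_state(); d=s['eef_pos']+[0,0,19]-F; print('grasp s,n,y',d@u,d@n,d@y)
import sys
for c in sys.argv[1:]:
    P=cloud(cam(c)).reshape(-1,3)-F; q=np.stack([P@u,P@n,P@y],1)
    for a in [0,12,25]+list(range(50,112,10))+list(range(122,176,8)):
        m=(q[:,0]>a)&(q[:,0]<a+8)&(q[:,1]>-14)&(q[:,1]<40)&(abs(q[:,2])<14)
        if m.sum()>4: print(c,a+4,m.sum(),'n max',np.percentile(q[m,1],95).round(1),'y',q[m,2].mean().round(1))
E
python3 v.py scene top
```

```text
t: 9.2
eef_pos: [450.2, 299.8, 178.8]
tool_rot: [0.149, 0.989, 0.0, 0.0]
force: [-0.2, 0.5, 0.9]
gripper_width: 23.6
finger_force: 8.0
-5 2260 [ 3.4  0.1 -3.9] [140. 137. 143.]
5 1201 [ 9.9 -0.   2.8] [144. 142. 148.]
15 119 [ 8.1 -0.5 14.6] [52. 52. 56.]
45 60 [-6.3  0.8 49.5] [245. 243. 243.]
55 2260 [ 6.8  0.3 55.9] [253. 251. 251.]
65 228 [12.1  0.  61.3] [249. 247. 247.]
75 25 [ 4.9 -2.5 74.4] [233. 228. 228.]
85 307 [12.8 -0.3 87.4] [156. 157. 168.]
95 221 [14.  -0.3 95. ] [72. 72. 78.]
grasp s,n,y 166.2825667850134 -2.4207051395957393 0.1763525259546002
scene 4 36 n max 20.0 y -4.4
scene 16 10 n max 21.6 y -1.3
scene 29 17 n max 24.6 y -4.2
scene 54 34 n max 23.7 y -4.0
scene 64 32 n max 21.9 y -4.7
scene 74 30 n max 19.7 y -4.1
scene 84 35 n max 19.4 y -3.9
scene 94 35 n max 17.3 y -3.5
scene 104 36 n max 16.8 y -3.3
scene 114 38 n max 14.2 y -4.3
scene 126 34 n max 13.2 y -3.7
scene 134 34 n max 13.2 y -4.1
scene 142 40 n max 10.5 y -4.1
scene 150 24 n max 11.6 y -1.7
top 4 21 n max 22.3 y 6.6
top 29 8 n max 25.0 y 3.4
top 54 12 n max 25.1 y 6.2
top 64 19 n max 22.9 y 4.4
top 74 20 n max 22.0 y 5.0
top 84 13 n max 21.2 y 4.0
top 94 21 n max 19.5 y 4.0
top 104 15 n max 16.2 y 5.0
top 114 15 n max 15.5 y 1.6
```

```bash
python3 -m creep '[{"claw":-1,"offset":[-0.003,0,-0.0015],"spin":0},{"claw":-1,"offset":[-0.005,0,-0.003],"spin":0},{"claw":-1,"offset":[-0.005,0,-0.003],"spin":0}]'
python3 v.py scene
cat > vc.py <<'E'
from h import *
import sys
d=load('scene'); save(cv2.resize(d['image'][320:400,385:475],None,fx=6,fy=6,interpolation=cv2.INTER_CUBIC),sys.argv[1])
E
python3 vc.py v1
```

```text
t: 9.65
eef_pos: [455.6, 297.7, 181.9]
tool_rot: [0.149, 0.989, -0.0, -0.0]
force: [0.7, -0.2, -0.1]
gripper_width: 23.7
finger_force: 8.0
grasp s,n,y 166.15967438989367 3.9386831313380526 0.4876534897636995
scene 4 46 n max 26.7 y -4.3
scene 16 12 n max 26.8 y -1.5
scene 29 15 n max 29.5 y -4.3
scene 54 32 n max 29.6 y -3.9
scene 64 33 n max 27.9 y -3.6
scene 74 36 n max 27.1 y -2.6
scene 84 32 n max 24.7 y -2.7
scene 94 34 n max 22.8 y -3.3
scene 104 38 n max 21.0 y -3.0
scene 114 42 n max 21.2 y -4.0
scene 126 34 n max 19.1 y -3.7
scene 134 35 n max 17.4 y -2.9
scene 142 35 n max 17.9 y -4.2
scene 150 23 n max 16.7 y -1.7
```

View pics/v1.png

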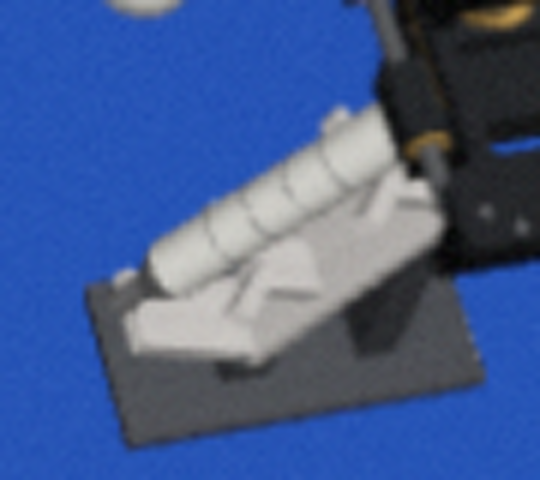

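```bash
python3 -m creep '[{"claw":-1,"offset":[0.003,0,0.001],"spin":0},{"claw":-1,"offset":[0.0045,0,0.0025],"spin":0},{"claw":-1,"offset":[0.0045,0,0.0025],"spin":0},{"claw":-0.3,"offset":[0.0045,0,0.0025],"spin":0},{"claw":-0.3,"offset":[0.0045,0,0.0025],"spin":0},{"claw":-0.3,"offset":[0.0045,0,0.0025],"spin":0},{"claw":-0.3,"offset":[0.0045,0,0.0025],"spin":0},{"claw":-0.3,"offset":[0.0045,0,0.0025],"spin":0}]'
python3 v.py scene
```

```text
t: 10.5
eef_pos: [450.9, 299.4, 179.3]
tool_rot: [0.149, 0.989, -0.0, 0.0]
force: [0.5, 0.7, 0.1]
gripper_width: 30.5
finger_force: 0.0
grasp s,n,y 166.47096078475514 -1.6731067275603948 0.28169844684064116
scene 4 46 n max 17.4 y -4.0
scene 16 12 n max 18.1 y -1.5
scene 29 22 n max 21.0 y -4.6
scene 54 31 n max 21.1 y -3.6
scene 64 33 n max 20.7 y -5.4
scene 74 33 n max 18.5 y -4.0
scene 84 36 n max 17.5 y -3.5
scene 94 32 n max 16.1 y -3.5
scene 104 34 n max 15.9 y -4.1
scene 114 38 n max 14.2 y -4.2
scene 126 37 n max 11.8 y -3.6
scene 134 35 n max 11.6 y -3.8
scene 142 28 n max 10.5 y -4.0
scene 150 30 n max 11.8 y -1.7
```

```bash
python3 -m creep '[{"claw":0.2,"offset":[0,0,0],"spin":0},{"claw":0.2,"offset":[0,0,0],"spin":0},{"claw":0.2,"offset":[0,0,-0.02],"spin":0},{"claw":0.2,"offset":[0,0,-0.05],"spin":0},{"claw":0.2,"offset":[0,0,-0.09],"spin":0},{"claw":0.2,"offset":[0,0,-0.1],"spin":0},{"claw":0.2,"offset":[0,0,-0.1],"spin":0}]'
python3 v.py scene wrist; python3 -c "
from h import *
d=load('wrist'); save(d['image'],'w2')"
```

```text
t: 11.25
eef_pos: [451.4, 300.0, 280.8]
tool_rot: [0.149, 0.989, 0.001, 0.001]
force: [-0.6, 0.5, -0.9]
gripper_width: 52.2
finger_force: 0.0
grasp s,n,y 254.1654011774877 49.30028574323994 -0.44619650075440714
scene 4 41 n max 16.0 y -3.8
scene 16 11 n max 17.5 y -2.8
scene 29 18 n max 21.6 y -3.5
scene 54 31 n max 21.0 y -3.3
scene 64 35 n max 19.4 y -5.1
scene 74 32 n max 19.5 y -3.8
scene 84 36 n max 18.2 y -3.7
scene 94 36 n max 17.4 y -3.6
scene 104 34 n max 15.5 y -3.7
scene 114 33 n max 15.1 y -4.3
scene 126 36 n max 12.8 y -4.3
scene 134 38 n max 12.0 y -4.3
scene 142 35 n max 11.4 y -4.0
scene 150 36 n max 10.5 y -3.4
scene 158 32 n max 10.6 y -4.1
scene 166 56 n max 9.7 y -1.4
scene 174 31 n max 7.4 y -0.5
wrist 4 8 n max 11.3 y 6.4
wrist 29 8 n max 22.2 y -2.3
wrist 54 41 n max 20.1 y -0.5
wrist 64 51 n max 19.1 y -0.9
wrist 74 53 n max 18.2 y -1.3
wrist 84 60 n max 16.9 y -0.5
wrist 94 54 n max 16.0 y -0.7
wrist 104 68 n max 14.9 y -1.1
wrist 114 75 n max 13.8 y -0.3
wrist 126 73 n max 12.7 y -0.4
wrist 134 88 n max 11.8 y -0.5
wrist 142 94 n max 11.0 y -0.3
wrist 150 82 n max 10.3 y 0.3
wrist 158 99 n max 9.7 y -0.1
wrist 166 869 n max 8.0 y 0.4
wrist 174 399 n max 7.1 y -0.6
```

View pics/w2.png

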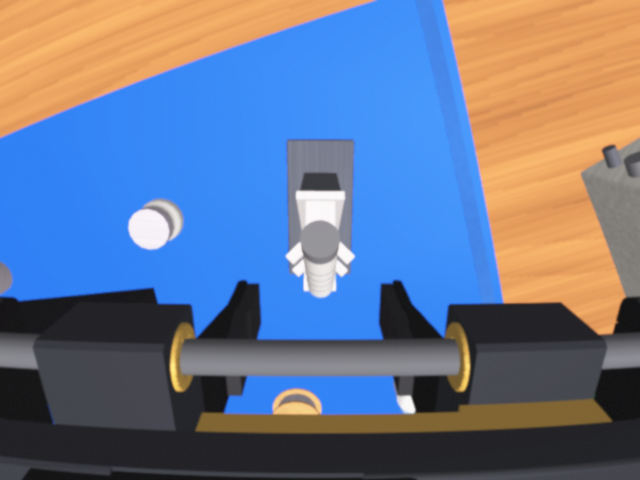

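```bash
python3 go.py 509.8 281.3 150
python3 -m creep '[{"claw":-1,"offset":[-0.03,0,0],"spin":0},{"claw":-1,"offset":[-0.061,0,0],"spin":0},{"claw":-1,"offset":[-0.061,0,0],"spin":0},{"claw":-1,"offset":[-0.061,0,0],"spin":0},{"claw":-1,"offset":[-0.061,0,0.03],"spin":0},{"claw":-1,"offset":[-0.061,0,0.06],"spin":0},{"claw":-1,"offset":[-0.061,0,0.09],"spin":0},{"claw":-1,"offset":[-0.061,0,0.115],"spin":0},{"claw":-1,"offset":[-0.061,0,0.131],"spin":0},{"claw":-1,"offset":[-0.061,0,0.131],"spin":0},{"claw":-1,"offset":[-0.061,0,0.131],"spin":0}]'
python3 go.py 509.8 281.3 140
```

```text
offset [-0.0618, 0.0005, 0.1282] spin 0 yaw 2.843 t 11.35 tilt [-0.001 -0.001 -1.   ]
t: 12.45
eef_pos: [508.9, 282.0, 149.0]
tool_rot: [0.149, 0.989, 0.0, 0.0]
force: [1.1, -0.2, 0.6]
gripper_width: 0.6
finger_force: 0.0
offset [-0.0011, -0.0004, 0.009] spin 0 yaw 2.843 t 12.45 tilt [ 0.  0. -1.]
```

```bash
for i in 1 2 3 4 5; do python3 -m creep '[{"claw":-1,"offset":[0,0,0.003],"spin":0},{"claw":-1,"offset":[0,0,0.003],"spin":0}]' | grep -E 'eef|force: \['; done; python3 v.py scene
```

```text
eef_pos: [509.3, 281.7, 145.9]
force: [0.3, 0.1, 0.1]
eef_pos: [509.4, 281.5, 142.5]
force: [1.0, -0.8, 1.1]
eef_pos: [510.3, 281.6, 140.1]
force: [2.7, -0.7, 5.3]
eef_pos: [511.3, 281.6, 138.0]
force: [4.2, -1.8, 9.9]
eef_pos: [512.4, 281.5, 135.9]
force: [6.2, -1.4, 15.6]
grasp s,n,y 96.78952686314842 32.12976612113034 -0.9238262346539456
scene 4 45 n max 16.6 y -4.2
scene 16 10 n max 19.1 y -3.1
scene 29 14 n max 22.3 y -4.4
scene 54 30 n max 20.8 y -4.5
scene 64 8 n max 18.9 y -3.9
scene 74 8 n max 14.0 y -9.3
scene 84 5 n max 34.0 y -9.4
scene 94 16 n max 32.2 y -9.6
scene 104 17 n max 12.3 y -10.6
scene 114 8 n max 3.4 y -11.3
scene 150 5 n max 1.2 y -10.0
scene 158 27 n max 8.8 y -3.7
scene 166 58 n max 9.1 y -1.7
scene 174 22 n max 7.4 y -0.9
```

```bash
python3 -m creep '[{"claw":-1,"offset":[0,0,-0.02],"spin":0},{"claw":-1,"offset":[-0.02,0,-0.02],"spin":0},{"claw":-1,"offset":[-0.055,0,-0.02],"spin":0},{"claw":-1,"offset":[-0.055,0,0],"spin":0},{"claw":-1,"offset":[-0.055,0,0.025],"spin":0},{"claw":-1,"offset":[-0.055,0,0.044],"spin":0},{"claw":-1,"offset":[-0.055,0,0.044],"spin":0}]'
cat > e.py <<'E'
from go import *
s=r.get_state(); d=s['eef_pos']-[531.8,274.5,55]; print('e,y,z',d[:2]@[.9547,-.2975],d[:2]@[.2975,.9547],s['eef_pos'][2])
E
python3 e.py; python3 v.py scene | sed -n '2,20p'; python3 vc.py v2
```

```text
t: 14.2
eef_pos: [560.2, 264.2, 86.5]
tool_rot: [0.149, 0.989, -0.001, -0.002]
force: [0.1, -0.8, -0.1]
gripper_width: 0.5
finger_force: 0.0
e,y,z 30.195391709469103 -1.3584663395932708 86.47203710456836
scene 4 28 n max 15.1 y -1.4
scene 16 13 n max 15.2 y -2.7
scene 29 12 n max 18.1 y -6.4
scene 64 9 n max 9.4 y -10.6
scene 74 25 n max 15.1 y -5.2
scene 84 34 n max 15.6 y -3.6
scene 94 31 n max 16.1 y -3.5
scene 104 34 n max 13.6 y -2.9
scene 114 31 n max 13.7 y -4.9
scene 126 34 n max 11.5 y -3.9
scene 134 37 n max 11.7 y -2.9
scene 142 30 n max 10.8 y -6.3
scene 150 40 n max 12.6 y -3.8
scene 158 32 n max 10.9 y -3.9
scene 166 53 n max 9.3 y -2.5
scene 174 37 n max 9.0 y -0.2
```

View pics/v2.png

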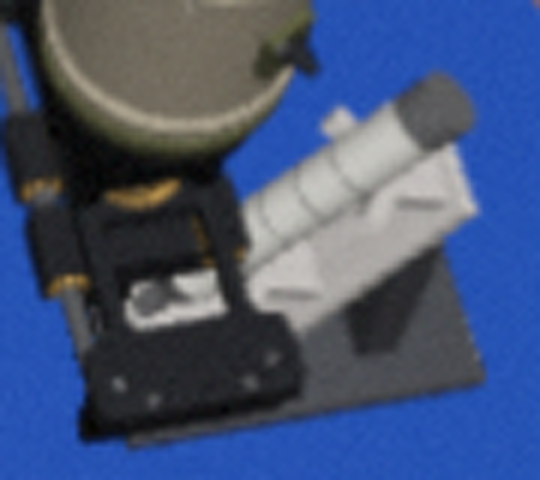

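```bash
for i in 1 2 3 4 5; do python3 -m creep '[{"claw":-1,"offset":[0.003,0.0003,0],"spin":0},{"claw":-1,"offset":[0.006,0.0003,0],"spin":0},{"claw":-1,"offset":[0.006,0.0003,0],"spin":0}]' | grep -E 'force: \['; python3 e.py; done; python3 v.py scene | sed -n '2,20p'
```

```text
force: [-0.5, 0.4, 0.4]
e,y,z 24.966785393795664 0.9981288546165956 90.43186932509911
force: [0.9, 0.5, -0.2]
e,y,z 18.744120598992794 0.8334955240693702 89.52708722137623
force: [0.2, -0.3, -0.3]
e,y,z 12.725996580421295 1.0734148241132706 89.36102774651812
force: [0.3, -0.2, -0.7]
e,y,z 6.785433423889424 1.3440890269857686 89.36901370281298
force: [5.2, -2.1, 0.3]
e,y,z 3.1299475568230952 0.9806342017297257 89.6716202079101
scene 4 14 n max 13.9 y -2.8
scene 54 8 n max 8.5 y -11.4
scene 104 13 n max 10.0 y -6.9
scene 114 31 n max 11.8 y -4.5
scene 126 41 n max 35.9 y -4.6
scene 134 36 n max 13.3 y -4.9
scene 142 31 n max 14.0 y -3.5
scene 150 31 n max 12.5 y -4.4
scene 158 31 n max 13.2 y -4.7
scene 166 51 n max 13.0 y -2.9
scene 174 47 n max 11.0 y 0.9
```

```bash
python3 -m creep '[{"claw":-1,"offset":[-0.01,0,0],"spin":0},{"claw":-1,"offset":[-0.03,0,0],"spin":0},{"claw":0,"offset":[-0.03,0,-0.04],"spin":0},{"claw":0,"offset":[-0.03,0,-0.08],"spin":0},{"claw":0,"offset":[-0.03,0,-0.12],"spin":0},{"claw":0,"offset":[0.0,0,-0.15],"spin":0},{"claw":0,"offset":[0.03,0,-0.17],"spin":0},{"claw":0,"offset":[0.04,0,-0.17],"spin":0},{"claw":0,"offset":[0.04,0,-0.17],"spin":0}]'
python3 e.py; python3 v.py scene wrist
```

```text
t: 16.7
eef_pos: [494.4, 288.0, 259.7]
tool_rot: [0.148, 0.989, -0.0, 0.001]
force: [0.0, -0.7, -0.5]
gripper_width: 41.9
finger_force: 0.0
e,y,z -39.762427927071144 1.7965325152040812 259.6844762146531
grasp s,n,y 213.59197036542517 77.40797552248294 -1.7964534677734156
scene 4 55 n max 13.3 y -0.9
scene 16 12 n max 7.6 y -2.8
scene 29 16 n max 10.8 y -4.6
scene 54 32 n max 13.7 y -4.5
scene 64 29 n max 13.9 y -3.7
scene 74 27 n max 13.4 y -3.5
scene 84 29 n max 13.8 y -4.2
scene 94 29 n max 13.8 y -3.5
scene 104 32 n max 12.9 y -4.0
scene 114 33 n max 12.9 y -4.3
scene 126 28 n max 12.8 y -3.1
scene 134 17 n max 13.5 y -0.9
scene 142 12 n max 14.6 y -2.4
wrist 4 116 n max 13.0 y 1.0
wrist 29 19 n max 13.1 y -0.0
wrist 54 49 n max 13.2 y -0.3
wrist 64 70 n max 13.2 y 0.2
wrist 74 61 n max 13.2 y -0.4
wrist 84 82 n max 13.2 y 0.1
wrist 94 77 n max 13.1 y 0.0
wrist 104 98 n max 13.1 y 0.1
wrist 114 109 n max 13.1 y -0.1
wrist 126 117 n max 13.2 y -0.1
wrist 134 119 n max 13.1 y -0.2
wrist 142 126 n max 13.2 y -0.2
wrist 150 122 n max 13.2 y -0.3
wrist 158 163 n max 13.6 y -0.1
wrist 166 877 n max 13.2 y -0.1
wrist 174 892 n max 11.4 y -0.1
```

Run:
```python
from v import *
for c in ('wrist','scene'):
    P=cloud(load(c)).reshape(-1,3)-F; q=np.stack([P@u,P@n,P@y],1)
    m=(abs(q[:,1])<8)&(abs(q[:,2])<8)&(q[:,0]>150)&(q[:,0]<195); print(c,m.sum(),np.percentile(q[m,0],[10,50,90]))
    m=(abs(q[:,1])<16)&(abs(q[:,2])<14)&(abs(q[:,0])<12); print('foot',m.sum(),q[m].mean(0))
```

```text
grasp s,n,y 211.29717868630735 78.56602866196701 -0.5020055980158271
wrist 831 [169.24282444 170.08358332 170.9011531 ]
foot 332 [-0.54226788  8.12398182 -0.20871755]Traceback (most recent call last):
  File "<stdin>", line 4, in <module>
    return _quantile_unchecked(
        a, q, axis, out, overwrite_input, method, keepdims, weights)
    return _ureduce(a,
                    func=_quantile_ureduce_func,
    ...<5 lines>...
                    overwrite_input=overwrite_input,
                    method=method)
    r = func(a, **kwargs)
    result = _quantile(arr,
                       quantiles=q,
    ...<2 lines>...
                       out=out,
                       weights=wgt)
    slices_having_nans = np.isnan(arr[-1, ...])
                                  ~~~^^^^^^^^^
IndexError: index -1 is out of bounds for axis 0 with size 0
```

```bash
python3 -m creep '[{"claw":0.3,"offset":[0,0,0.03],"spin":0},{"claw":0.3,"offset":[0,0,0.06],"spin":0},{"claw":0.3,"offset":[0,0,0.085],"spin":0},{"claw":0.3,"offset":[0,0,0.1],"spin":0},{"claw":0.3,"offset":[0,0,0.1],"spin":0},{"claw":0.3,"offset":[0,0,0.1],"spin":0}]'
python3 e.py; python3 v.py wrist; python3 -c "
from h import *
d=load('wrist'); save(d['image'],'w3')"
```

```text
t: 17.4
eef_pos: [495.7, 287.4, 159.7]
tool_rot: [0.149, 0.989, 0.0, -0.0]
force: [-0.0, 0.1, 0.1]
gripper_width: 56.7
finger_force: 0.0
e,y,z -38.26626649346349 1.5506512058368287 159.66769283576406
grasp s,n,y 126.22935524250342 28.695259634542637 -1.5505829771837742
wrist 4 128 n max 13.3 y -0.5
wrist 29 12 n max 13.2 y 1.1
wrist 54 20 n max 13.1 y -1.4
wrist 64 50 n max 13.4 y -0.5
wrist 74 31 n max 13.2 y -0.8
wrist 84 60 n max 13.3 y -0.9
wrist 94 42 n max 13.2 y -0.7
wrist 104 83 n max 13.1 y -0.2
wrist 114 62 n max 13.2 y -0.4
wrist 126 89 n max 13.1 y -0.5
wrist 134 99 n max 13.1 y -0.7
wrist 142 119 n max 13.1 y -0.4
wrist 150 68 n max 13.3 y -0.8
wrist 158 163 n max 13.5 y -0.5
wrist 166 2506 n max 12.5 y 0.1
wrist 174 2767 n max 11.4 y -0.2
```

View pics/w3.png

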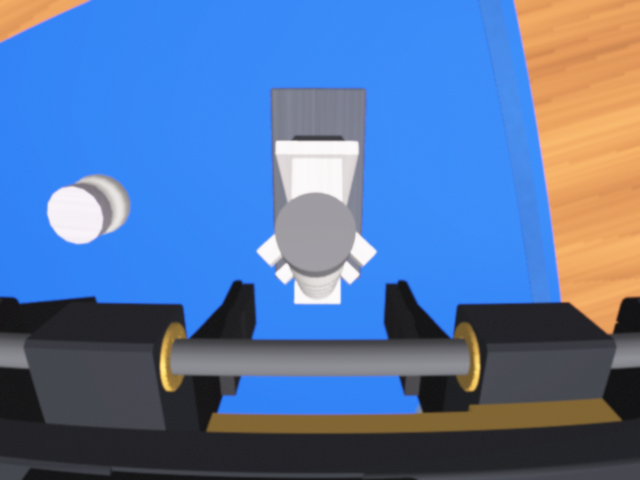

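```bash
python3 -m creep '[{"claw":0.3,"offset":[0.001,-0.001,0.008],"spin":0},{"claw":0.3,"offset":[0.001,-0.001,0.016],"spin":0},{"claw":0.3,"offset":[0.001,-0.001,0.016],"spin":0}]'| grep -E 'eef|force: \['; for i in 1 2 3; do python3 -m creep '[{"claw":0.3,"offset":[0,0,0.002],"spin":0},{"claw":0.3,"offset":[0,0,0.003],"spin":0}]'| grep -E 'eef|force: \['; done; python3 e.py; python3 v.py wrist scene
```

```text
eef_pos: [493.6, 286.2, 142.3]
force: [-0.1, -0.9, 0.7]
eef_pos: [494.1, 286.7, 140.4]
force: [-1.2, 0.1, 0.1]
eef_pos: [494.0, 286.7, 137.2]
force: [-0.3, 0.6, -0.6]
eef_pos: [493.9, 286.6, 134.1]
force: [-0.3, -0.0, 0.1]
e,y,z -39.75368488103099 0.32296660113344977 134.13764772938936
grasp s,n,y 104.86404537416666 14.64213275772184 -0.322952390603001
wrist 4 96 n max 12.6 y 1.5
wrist 64 9 n max 12.8 y -0.1
wrist 84 8 n max 12.9 y 1.6
wrist 104 19 n max 12.9 y -1.2
wrist 158 26 n max 13.4 y 0.4
wrist 166 3731 n max 11.1 y 0.2
wrist 174 5232 n max 25.8 y -0.2
scene 4 56 n max 14.0 y -2.0
scene 16 6 n max 5.7 y -2.6
scene 29 17 n max 11.5 y -4.7
scene 54 29 n max 13.4 y -4.5
scene 64 28 n max 15.0 y -3.7
scene 74 13 n max 14.2 y -0.3
scene 126 19 n max 12.6 y -0.5
scene 134 16 n max 12.2 y -3.9
scene 142 22 n max 13.4 y -6.0
scene 150 21 n max 12.8 y -7.8
scene 166 15 n max 2.2 y -3.3
scene 174 22 n max 4.0 y -0.9
```

```bash
for i in 1 2 3 4 5 6; do python3 -m creep '[{"claw":0.3,"offset":[0,0,0.002],"spin":0},{"claw":0.3,"offset":[0,0,0.003],"spin":0}]'| grep -E 'eef|force: \['; done; python3 e.py; python3 v.py wrist scene
```

```text
eef_pos: [493.9, 286.7, 131.2]
force: [-0.7, -0.2, -0.5]
eef_pos: [493.9, 286.6, 128.1]
force: [-0.3, -0.3, 0.6]
eef_pos: [493.9, 286.6, 125.1]
force: [0.4, -0.6, 1.4]
eef_pos: [494.0, 286.6, 122.2]
force: [0.6, -0.2, 0.2]
eef_pos: [494.0, 286.6, 119.1]
force: [0.8, -0.6, -0.7]
eef_pos: [494.0, 286.6, 116.2]
force: [0.7, -0.3, 0.9]
e,y,z -39.7105211546192 0.31730799020288636 116.15276241459128
grasp s,n,y 89.26755282834566 5.687069887395417 -0.3172940286513175
wrist 126 9 n max 10.4 y 0.9
wrist 134 13 n max 10.2 y -1.7
wrist 142 12 n max 9.9 y 0.1
wrist 158 793 n max 17.3 y 0.1
wrist 166 11509 n max 24.6 y 0.0
wrist 174 8573 n max 27.6 y -0.0
scene 4 49 n max 17.4 y -3.4
scene 16 11 n max 17.8 y -3.5
scene 29 18 n max 18.2 y -3.8
scene 54 36 n max 20.8 y -4.0
scene 64 27 n max 19.1 y -3.3
scene 74 13 n max 20.1 y 0.7
scene 94 10 n max 15.4 y 2.0
scene 114 20 n max 12.4 y -4.0
scene 126 22 n max 11.2 y -7.1
scene 134 20 n max 9.5 y -8.6
scene 142 10 n max 8.9 y -9.0
scene 158 5 n max 1.5 y -10.2
scene 166 41 n max 36.4 y -5.9
scene 174 22 n max 7.7 y -3.7
```

```bash
python3 -m creep '[{"claw":-1,"offset":[0,0,0],"spin":0},{"claw":-1,"offset":[0,0,0],"spin":0},{"claw":-1,"offset":[0,0,0],"spin":0},{"claw":-1,"offset":[0,0,0],"spin":0},{"claw":-1,"offset":[0,0,0],"spin":0},{"claw":-1,"offset":[0,0,0],"spin":0},{"claw":-1,"offset":[0,0,0],"spin":0},{"claw":-1,"offset":[0,0,0],"spin":0},{"claw":-1,"offset":[0,0,0],"spin":0},{"claw":-1,"offset":[0,0,0],"spin":0}]' 14; python3 v.py scene
```

```text
t: 20.75
eef_pos: [494.0, 286.6, 116.3]
tool_rot: [0.149, 0.989, -0.0, 0.0]
force: [0.5, -0.3, -0.1]
gripper_width: 23.7
finger_force: 14.0
grasp s,n,y 89.40254630575569 5.802303404853518 -0.30238725635624886
scene 4 42 n max 15.0 y -3.1
scene 16 9 n max 16.2 y -3.0
scene 29 18 n max 19.9 y -4.1
scene 54 33 n max 18.8 y -4.8
scene 64 28 n max 17.9 y -3.1
scene 74 5 n max 20.4 y -2.7
scene 166 45 n max 37.2 y -6.4
scene 174 17 n max 6.4 y -3.3
```

```bash
python3 -m creep '[{"claw":-1,"offset":[0,0,-0.01],"spin":0},{"claw":-1,"offset":[0,0,-0.03],"spin":0},{"claw":-1,"offset":[0,0,-0.06],"spin":0},{"claw":-1,"offset":[0,0,-0.09],"spin":0},{"claw":-1,"offset":[0,0,-0.12],"spin":0},{"claw":-1,"offset":[0,0,-0.15],"spin":0},{"claw":-1,"offset":[0,0,-0.18],"spin":0},{"claw":-1,"offset":[0,0,-0.2],"spin":0},{"claw":-1,"offset":[0,0,-0.2],"spin":0}]'
cat > rod.py <<'E'
from go import *
import sys
s=r.get_state(); T=R.from_quat(s['tool_rot']).as_matrix(); g=s['eef_pos']-19*T[:,2]
for c in sys.argv[1:]:
    d=cam(c); L=(cloud(d).reshape(-1,3)-g)@T; I=d['image'].reshape(-1,3).astype(int)
    m=(abs(L[:,1])<13)&(abs(L[:,0])<90)&(L[:,2]<110)&(L[:,2]>-95)&(I.min(1)>100)&(abs(I[:,0]-I[:,2])<30)
    for sgn in (1,-1):
        for a in range(10,90,10):
            k=m&(sgn*L[:,0]>a)&(sgn*L[:,0]<=a+10)
            if k.sum()>4: print(c,sgn*(a+5),k.sum(),'x',L[k,0].mean().round(1),'top z',np.percentile(L[k,2],10).round(1),'bot',np.percentile(L[k,2],95).round(1),'y',L[k,1].mean().round(1))
E
python3 rod.py scene top wrist; python3 go.py 443.8 -325.4 314 2.84
```

```text
t: 21.7
eef_pos: [494.4, 287.9, 319.9]
tool_rot: [0.149, 0.989, 0.002, 0.002]
force: [0.3, -0.8, -0.8]
gripper_width: 23.7
finger_force: 14.0
scene -15 53 x -16.3 top z 9.2 bot 27.9 y 5.4
scene -25 84 x -24.7 top z 16.6 bot 43.3 y 4.6
scene -35 69 x -34.5 top z 29.7 bot 48.7 y 3.0
wrist 15 18 x 15.5 top z -37.9 bot -24.4 y 2.0
wrist 25 1616 x 28.2 top z -66.3 bot -64.5 y -0.1
wrist 35 2438 x 33.5 top z -68.1 bot -63.2 y -0.3
wrist 45 6308 x 45.2 top z -66.8 bot -60.6 y -0.9
wrist 55 3835 x 53.4 top z -60.3 bot -55.3 y -0.9
offset [-0.1323, -0.5996, 0.0022] spin 0.003 yaw 2.843 t 21.85 tilt [-0. -0. -1.]
```

```bash
python3 -m creep '[{"claw":-1,"offset":[-0.004,-0.02,0],"spin":0},{"claw":-1,"offset":[-0.012,-0.055,0],"spin":0},{"claw":-1,"offset":[-0.021,-0.095,0],"spin":0},{"claw":-1,"offset":[-0.03,-0.135,0],"spin":0},{"claw":-1,"offset":[-0.039,-0.175,0],"spin":0},{"claw":-1,"offset":[-0.047,-0.215,0],"spin":0},{"claw":-1,"offset":[-0.056,-0.255,0],"spin":0},{"claw":-1,"offset":[-0.065,-0.295,0],"spin":0},{"claw":-1,"offset":[-0.074,-0.335,0],"spin":0},{"claw":-1,"offset":[-0.083,-0.375,0],"spin":0},{"claw":-1,"offset":[-0.091,-0.415,0],"spin":0},{"claw":-1,"offset":[-0.1,-0.455,0],"spin":0},{"claw":-1,"offset":[-0.109,-0.495,0],"spin":0},{"claw":-1,"offset":[-0.118,-0.535,0],"spin":0},{"claw":-1,"offset":[-0.126,-0.57,0],"spin":0},{"claw":-1,"offset":[-0.13,-0.592,0],"spin":0},{"claw":-1,"offset":[-0.132,-0.599,0],"spin":0},{"claw":-1,"offset":[-0.132,-0.599,0],"spin":0},{"claw":-1,"offset":[-0.132,-0.599,0],"spin":0}]'
python3 rod.py scene top wrist; python3 go.py 443.8 -325.3 160 2.841; python3 -c "
from h import *; print(r.get_state()['joints'].round(2))"
```

```text
t: 23.75
eef_pos: [444.3, -323.0, 316.2]
tool_rot: [0.148, 0.989, 0.0, -0.0]
force: [0.3, 0.6, -0.6]
gripper_width: 23.2
finger_force: 14.0
scene -15 12 x -16.0 top z 22.0 bot 36.0 y 10.1
scene -25 40 x -25.2 top z 20.1 bot 43.2 y 7.8
scene -35 33 x -34.1 top z 28.7 bot 48.1 y 7.0
wrist 15 15 x 15.4 top z -41.2 bot -29.5 y 2.6
wrist 25 1671 x 28.2 top z -70.0 bot -68.1 y 0.1
wrist 35 2327 x 33.5 top z -71.8 bot -67.0 y 0.0
wrist 45 6319 x 45.2 top z -70.3 bot -64.1 y -0.1
wrist 55 3802 x 53.4 top z -63.8 bot -58.9 y -0.1
offset [-0.0, -0.0021, 0.1566] spin 0.004 yaw 2.845 t 23.9 tilt [ 0. -0. -1.]
[ 1.02  0.17 -0.55  1.48  0.09  1.51  1.75]
```

```bash
python3 - <<'E'
from fit import *
d=load('wrist'); P=cloud(d); I=d['image'].astype(int); blue=(I[...,2]-I[...,0]>60)
Q=P[~np.isnan(P[...,0])&~blue]
Q=Q[(np.hypot(Q[:,0]-460,Q[:,1]+331)<115)&(Q[:,2]>5)&(Q[:,2]<85)]
Q=Q[::5]; print(len(Q),*fit(sdf_rest,Q,[443.8,-325,-.3,17]))
E
python3 -m creep '[{"claw":-1,"offset":[0,-0.002,0.03],"spin":0.004},{"claw":-1,"offset":[0,-0.002,0.07],"spin":0.004},{"claw":-1,"offset":[0,-0.002,0.11],"spin":0.004},{"claw":-1,"offset":[0,-0.002,0.15],"spin":0.004},{"claw":-1,"offset":[0,-0.002,0.18],"spin":0.004},{"claw":-1,"offset":[0,-0.002,0.2],"spin":0.004},{"claw":-1,"offset":[0,-0.002,0.208],"spin":0.004},{"claw":-1,"offset":[0,-0.002,0.208],"spin":0.004},{"claw":-1,"offset":[0,-0.002,0.208],"spin":0.004}]' 10
python3 go.py 443.8 -325.3 100 2.841
```

```text
1051 [ 4.42623808e+02 -3.27225452e+02 -2.92841755e-01  1.70000000e+01] 0.6224647066422335
t: 24.8
eef_pos: [444.0, -326.7, 109.6]
tool_rot: [0.151, 0.989, -0.0, 0.001]
force: [-0.4, -0.0, -0.5]
gripper_width: 23.9
finger_force: 10.0
offset [0.0006, 0.0013, 0.0096] spin -0.002 yaw 2.839 t 24.8 tilt [ 0.001 -0.001 -1.   ]
```

```bash
for i in 1 2 3 4 5; do python3 -m creep '[{"claw":-1,"offset":[0,0,0.003],"spin":0},{"claw":-1,"offset":[0,0,0.006],"spin":0},{"claw":-1,"offset":[0,0,0.006],"spin":0}]'| grep -E 'eef|force: \['; done; python3 rod.py wrist scene
```

```text
eef_pos: [443.2, -326.6, 102.4]
force: [0.5, -0.5, 0.2]
eef_pos: [443.0, -326.4, 95.9]
force: [-0.6, -0.9, 1.0]
eef_pos: [443.0, -326.8, 90.3]
force: [-2.2, -0.8, 2.1]
eef_pos: [443.1, -326.7, 84.1]
force: [-0.8, -1.2, 0.8]
eef_pos: [442.9, -326.6, 77.8]
force: [-0.9, -2.1, 1.3]
wrist 15 909 x 15.1 top z -26.1 bot -14.3 y 0.1
wrist 25 2825 x 27.0 top z -69.3 bot -25.7 y 0.1
wrist 35 3249 x 33.1 top z -68.9 bot -33.7 y 0.2
wrist 45 2002 x 45.2 top z -51.8 bot -39.7 y 0.4
wrist 55 3070 x 55.6 top z -59.6 bot -49.5 y 0.7
wrist 65 5945 x 65.0 top z -57.0 bot 86.3 y 0.5
wrist 75 1312 x 71.7 top z -46.3 bot -41.9 y 0.6
wrist -15 6 x -11.0 top z -10.6 bot 9.8 y -3.9
wrist -45 105 x -45.7 top z 24.0 bot 30.0 y -0.3
wrist -85 21 x -89.3 top z 85.4 bot 86.9 y -0.8
scene 35 13 x 34.5 top z 47.9 bot 79.0 y 7.2
scene 45 18 x 47.1 top z -53.0 bot -39.4 y 7.0
scene 55 13 x 54.0 top z -61.7 bot -42.6 y 7.7
scene -25 17 x -27.4 top z 8.9 bot 30.0 y 6.6
scene -35 45 x -34.9 top z 16.7 bot 79.5 y 6.8
scene -45 24 x -44.0 top z 19.4 bot 37.4 y 5.0
```

```bash
for i in 1 2 3 4 5; do python3 -m creep '[{"claw":-1,"offset":[0,0,0.003],"spin":0},{"claw":-1,"offset":[0,0,0.006],"spin":0},{"claw":-1,"offset":[0,0,0.006],"spin":0}]'| grep -E 'eef|force: \['; done; python3 rod.py wrist
```

```text
eef_pos: [443.5, -326.4, 71.9]
force: [1.4, -1.3, -0.3]
eef_pos: [443.2, -326.5, 65.8]
force: [-0.1, -1.7, -0.6]
eef_pos: [443.1, -326.5, 59.8]
force: [0.8, -1.1, -0.0]
eef_pos: [443.0, -326.5, 53.9]
force: [0.8, -1.2, -0.2]
eef_pos: [443.0, -326.5, 47.8]
force: [-0.9, -2.3, 1.1]
wrist 15 1448 x 15.0 top z -11.5 bot -4.0 y 0.1
wrist 25 3329 x 26.6 top z -69.4 bot -6.4 y 0.1
wrist 35 3233 x 33.3 top z -68.9 bot -7.0 y 0.1
wrist 45 1894 x 45.1 top z -14.7 bot -6.9 y 0.5
wrist 55 2064 x 55.1 top z -15.8 bot -8.3 y 0.6
wrist 65 2250 x 65.0 top z -16.9 bot -9.3 y 0.6
wrist 75 2385 x 75.0 top z -18.3 bot -11.9 y 1.1
wrist 85 1264 x 82.5 top z -19.1 bot -13.1 y 1.2
wrist -15 35 x -19.1 top z -8.2 bot -6.7 y 0.1
wrist -25 904 x -25.3 top z -7.1 bot -0.6 y -0.3
wrist -35 966 x -34.8 top z -5.9 bot 2.9 y -0.0
wrist -45 141 x -42.2 top z -3.1 bot 4.2 y 0.6
```

```bash
for i in 1 2 3; do python3 -m creep '[{"claw":-1,"offset":[0,0,0.002],"spin":0},{"claw":-1,"offset":[0,0,0.002],"spin":0}]'| grep -E 'eef|force: \['; done; python3 rod.py wrist
```

```text
eef_pos: [443.1, -326.6, 46.2]
force: [-0.9, -1.4, 1.6]
eef_pos: [443.2, -326.7, 44.3]
force: [-1.5, -1.5, 1.1]
eef_pos: [443.3, -327.2, 43.0]
force: [-3.4, -1.7, 6.8]
wrist 15 1530 x 15.1 top z -10.8 bot -3.5 y 0.1
wrist 25 3354 x 26.6 top z -69.3 bot -4.6 y 0.0
wrist 35 3279 x 33.3 top z -68.8 bot -3.8 y 0.0
wrist 45 1867 x 45.0 top z -11.1 bot -3.7 y 0.1
wrist 55 1986 x 55.0 top z -11.2 bot -3.6 y 0.1
wrist 65 2116 x 65.1 top z -11.3 bot -3.7 y 0.2
wrist 75 2149 x 75.0 top z -11.7 bot -5.4 y 0.4
wrist 85 1455 x 83.1 top z -11.9 bot -6.0 y 0.5
wrist -15 204 x -18.7 top z -10.7 bot -7.7 y -0.1
wrist -25 1122 x -25.1 top z -10.5 bot -3.7 y 0.1
wrist -35 769 x -33.5 top z -10.1 bot -0.7 y 0.2
wrist -45 18 x -41.0 top z -3.6 bot -0.4 y -0.9
```

Level and touching both notches (6.8 N). Now I release and retreat.

```bash
python3 -m creep '[{"claw":-0.3,"offset":[0,0,0],"spin":0},{"claw":-0.1,"offset":[0,0,0],"spin":0},{"claw":0.3,"offset":[0,0,0],"spin":0},{"claw":0.3,"offset":[0,0,0],"spin":0},{"claw":0.3,"offset":[0,0,0],"spin":0},{"claw":0.3,"offset":[0,0,0],"spin":0},{"claw":0.3,"offset":[0,0,-0.02],"spin":0},{"claw":0.3,"offset":[0,0,-0.05],"spin":0},{"claw":0.3,"offset":[0,0,-0.09],"spin":0},{"claw":0.3,"offset":[0,0,-0.13],"spin":0},{"claw":0.3,"offset":[0,0,-0.17],"spin":0},{"claw":0.3,"offset":[0,0,-0.17],"spin":0},{"claw":0.3,"offset":[0,0,-0.17],"spin":0}]'
cat > f.py <<'E'
from go import *
c,s_=np.cos(-.297),np.sin(-.297); ex=np.array([c,s_,0]); ey=np.array([-s_,c,0]); O=np.array([443.2,-326.3,60])
for n in ('wrist','scene','top'):
    d=cam(n); P=cloud(d).reshape(-1,3)-O; q=np.stack([P@ex,P@ey,P[:,2]],1)
    for a in range(-105,112,12):
        m=(q[:,0]>a)&(q[:,0]<=a+12)&(abs(q[:,1])<11)&(q[:,2]>-8)&(q[:,2]<30)
        if m.sum()>4: print(n,a+6,m.sum(),'y',q[m,1].mean().round(1),'top',np.percentile(q[m,2],95).round(1))
save(cam('wrist')['image'],'w9')
E
python3 f.py
```

```text
t: 29.9
eef_pos: [443.5, -326.7, 212.9]
tool_rot: [0.151, 0.989, -0.001, 0.001]
force: [0.1, 0.1, -0.4]
gripper_width: 56.8
finger_force: 0.0
wrist -87 242 y 0.0 top 13.6
wrist -75 510 y 0.1 top 13.4
wrist -63 504 y -0.1 top 12.8
wrist -51 495 y -0.0 top 13.0
wrist -39 476 y 0.0 top 13.0
wrist -27 459 y 0.2 top 13.0
wrist -15 438 y -0.1 top 13.0
wrist -3 421 y -0.2 top 13.0
wrist 9 413 y -0.3 top 13.0
wrist 21 392 y -0.2 top 13.0
wrist 33 379 y -0.0 top 12.9
wrist 45 376 y -0.2 top 12.8
wrist 57 254 y -0.5 top 12.4
wrist 69 147 y -0.6 top 7.9
wrist 81 106 y -0.7 top 5.9
wrist 117 101 y 0.3 top -1.3
scene -87 11 y 3.3 top 13.7
scene -75 27 y 2.9 top 14.7
scene -63 30 y 3.9 top 14.8
scene -51 29 y 3.5 top 13.7
scene -39 31 y 3.8 top 15.3
scene -27 30 y 4.4 top 14.2
scene -15 26 y 3.1 top 13.1
scene -3 31 y 4.0 top 12.7
scene 9 28 y 3.4 top 15.5
scene 21 28 y 3.6 top 15.7
scene 33 31 y 3.6 top 15.7
scene 45 24 y 4.3 top 13.3
scene 57 32 y 2.9 top 13.4
scene 69 17 y 2.1 top 8.8
scene 81 11 y 2.1 top 7.8
scene 117 17 y 0.4 top 20.1
top -87 15 y -0.3 top 15.4
top -75 34 y 1.0 top 14.7
top -63 32 y 1.0 top 15.7
top -51 35 y 1.2 top 14.9
top -39 32 y 1.0 top 15.7
top -27 26 y 0.3 top 16.1
top 9 6 y -9.1 top 11.9
top 21 5 y -8.5 top 11.0
top 33 6 y -8.0 top 13.0
top 69 7 y -0.1 top 10.2
top 81 11 y 1.0 top 9.5
top 117 24 y -0.1 top 20.1
```

View pics/w9.png

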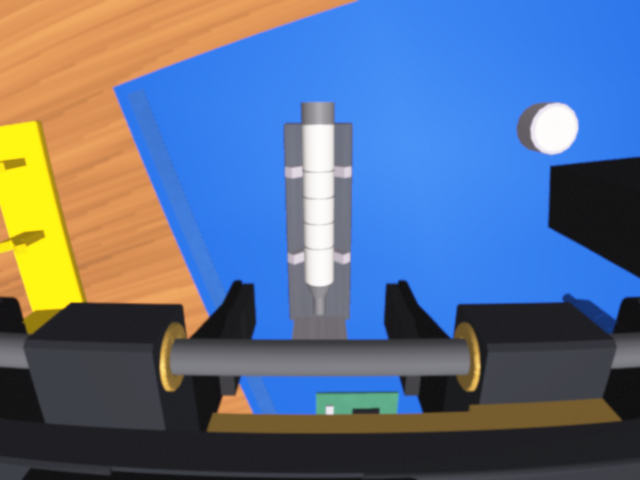

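The picture shows the syringe level in both notches (rims near rows 172 and 258). The nose, around (319,305), points to the end plate, about 86 mm from the rest's midpoint. I'm handing it in.

```bash
python3 -c "
from bench import r
print(r.sign_off())"
```

```text
the job is handed in; nothing more can be done
None
```

The syringe was seated and let go in the V-block, then taken around its middle and laid level in both notches of the grey rest, nose towards the end plate; the job is handed in at about 30 s, with no verdict shown.

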